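# Hang the colour chart on its sprung screw

### The arm

A 6-joint arm with a two-finger parallel gripper is mounted at the origin on the work surface. World frame = base frame: x ahead of the robot, y to its left, z up, the work surface at z = 0. Lengths are in m, angles in rad, forces in N, time in s.
With the tool pointing down it reaches from about 0.3 to 0.875 m from the base axis. Payload 4.2 kg.
Tool frame: the origin (TCP) lies midway between the tips of the shut fingers; the grasp point (between the pads) lies 19 mm behind it (grasp_offset is the distance from the TCP to the grasp point, in m); z points along the fingers, y is the direction in which the jaws open and shut (so a half turn about z gives the same grasp; the last joint's range is limited). The gripper opens to 85 mm and grips with 20 to 120 N. Pads are 22 mm wide; open, the fingers measure 114 mm over their backs; the gripper's body (76 mm by 85 mm) begins 54 mm behind the grasp point. The pads swing forward as they close: fully open they stand 13 mm farther back than shut.
Start: joints at [1.315, 0.32, 1.565, -0, 1.257, -0.02], TCP at [0.134, 0.559, 0.231] pointing down, gripper open.
Joint ranges: [-3.11, 3.11], [-0.84, 2.01], [0.21, 2.61], [-1.34, 4.49], [0.05, 2.63], [-2.56, 2.56]. Speed limits (rad/s): [2.57, 2.57, 3.14, 3.14, 3.14, 3.14].

### API

Orientations are given as a unit quaternion [x, y, z, w].
In Python, from bench import * gives the robot as it stands.
- The arm moves only by the shell command python3 -m pendant 'ROWS'. ROWS is JSON, a list of rows, each an object of numbers: "ax", "ay", "az": the turn, a rotation vector about the tool's x, y, z as a fraction of full scale; "x", "y", "z": the shift along the tool's x, y, z as a fraction of full scale; "grip": the closure, from 0 (fully open) to 1 (shut). In form: [{"ax": .., "ay": .., "az": .., "x": .., "y": .., "z": .., "grip": ..}, ...]. A call has exactly 8 rows; each row is the pose to reach, as a shift and turn from the pose commanded when the call began, along the tool's axes at that moment, turning the shorter way round; what a row does not reach only later rows make up. Full scale, the value 1, is 10 cm for a shift and 360 degrees for a turn. A row lasts 1/8 s, in which the tool goes at most 62.5 mm and 10.7 degrees, less where a joint would pass 70% of its speed; a pose out of reach is approached as far as the arm can. A call with a number of a shift or a turn outside -1 to 1 is refused whole. A call with a gripper value outside its range is refused whole. The fingers move at their own pace and stop on an object; the grip force is fixed at half the most. Time passes only in rows, so rows that repeat a pose let the fingers close, or fill a call up. It gives the time, the measured TCP pose, the force and the opening at its end, in the units of the state.
- get_state(): the state, without advancing time (a new reading comes with each control period).
- camera(name): name is "scene" or "top" or "wrist"; returns (picture, depth): 480x640x3 uint8, blue, green, red; 480x640 float32, m along the optical axis (not along the pixel's ray), 0 where there is no reading.
- camera_info(name): a dict with "K" (3x3 intrinsics, pixels), "R" (3x3) and "t" (3): a world point X has camera coordinates R X + t; the wrist camera has in their place "mount" (4x4, takes a point from camera to tool coordinates, whose origin is the TCP and whose axes are the flange's). Camera axes: x right, y down, z forward; pixel columns grow to the right and rows downward; lengths in m; the calibration is good to about 2 mm. A picture is of the moment at which its call begins: read the wrist's pose just before it. camera_info takes no time and is no camera call.
- finish_job(): hands the job in, once; it reports no verdict.
The state is a dict: "time_s": time; "joints": joint angles; "joint_vel": joint speeds; "joint_torque": joint torques, N m; "eef_pos": TCP position; "orientation": TCP orientation; "contact_force": force on the tool from outside, world axes, zero at the start; "wrist_torque": the same for the moment, N m; "finger_gap": finger opening in m.
Only numpy, scipy, OpenCV 4.12 (cv2) and the standard library are available. Lean on these libraries where they do the work, as an engineer would, in place of code of your own. Each camera call takes 0.05 s, during which the arm holds its last target. There are 200 camera calls.

### The job

Lift the white indicator colour chart out of its wooden slot holder and hang it on the screw of the small wooden stand, coloured side facing away from you as it stands now: pass the screw head through the round part of the keyhole, press the chart gently back against the brass spring collar, and slide it down behind the head until the narrow slot is fully home and you feel it bear firmly, with some 5 to 8 N, on the screw's shank. Leave it hanging straight with nothing holding it; never force it against the screw or the stand, and do not disturb the glassware nearby.

Things in the scene. Friction and masses are not known exactly. Their poses are not given: they have to be found in the camera images.
- chart_center (a point): Centre of the colour chart: a stiff white plastic plate 8 mm thick (x), 130 mm wide (y), 190 mm tall (z), 0.14 to 0.27 kg, with coloured patches on its +x face. It starts upright in the holder, its top edge 198 mm above the desk. Take it by the top edge, fingers across the thickness, tips at most 40 mm below that edge so that they clear the stand's board. x points out of the coloured face, z up.
- chart: The same chart; origin at the middle of its lower edge, axes as above. A keyhole goes through it on the middle line of its width: an eight-sided hole 23 mm across below, a slot 10 mm wide above it, with slanted shoulders between. The slot's upper end is a stiff brass stop that somebody has set anywhere from 63.5 to 77.5 mm below the plate's top edge; where is not measured.
- keyhole (a point): Centre of the wide hole of the keyhole, mid-thickness: 95 mm below the chart's top edge, the same point as chart_center. Axes as the chart's.
- slot_end (a point): Where the screw's axis lies in the chart, on average, when the slot is home, mid-thickness: 74 mm below the top edge, 21 mm above keyhole. As the brass stop differs, the true home lies up to 7 mm higher or lower in the chart: it has to be felt. Axes as the chart's.
- screw (a point): Centre of the front face of the steel screw head that sticks out of the stand's board. x points out of the board along the screw, z up. Head 18 mm in diameter, 5 mm thick; shank 7 mm in diameter. Its height (141 to 155 mm above the desk), its sideways place on the board and how far it is driven in vary. More than 30 N in all (press, drag and bearing added up) of the chart on screw and collar, or on the board, is too rough.
- stud: The screw with its collar; origin on its axis 33 mm behind the head's front face, axes as screw.
- shank: The screw's 7 mm shank, on which the brass stop at the slot's end comes to rest (origin and axes as stud). Once the slot is home the chart cannot go lower: the force rises by some 10 N per mm. On the way down, pressed back with 6 N, it drags with only 2 to 4 N.
- collar: Brass spring collar on the shank, 34 mm in diameter (origin and axes as stud). Its face rests 5 mm behind the head's underside, so the 8 mm chart passes behind the head only while it is pressed back 3 mm or more: 1.5 N per mm, hard stop after 8 mm (12 N). It clamps the chart, which therefore does not drop home by itself: slide it down until the slot end is felt firmly on the shank.
- stand: The fixed wooden stand: an upright board 20 mm thick, 140 mm wide, its top 156 mm above the desk, on a foot 120 by 150 mm. Origin on the desk under the middle of the board; x points out of its front, the side with the screw, away from the robot; the front face lies at x = 10 mm. The head's front is 33 to 37 mm out from that face.
- holder: The fixed wooden slot holder, 70 mm deep, 160 mm wide, 30 mm tall, with a slot 12 mm wide and 22 mm deep along its y axis in the middle; the chart stands in it. Origin on the desk under its middle; axes as the chart's at the start. Holder and stand may have changed sides.
- beaker_mid (a point): Open glass beaker, leave alone: diameter about 64 mm, 75 mm tall; the point lies 37 mm up on its axis.
- cylinder_mid (a point): Glass measuring cylinder, leave alone: 27 mm tube on a 60 mm foot, 150 mm tall; the point lies 75 mm up on its axis.
- jar_mid (a point): Brown glass reagent jar with a red cap, leave alone: diameter 52 mm, 80 mm tall; the point lies 40 mm up on its axis.
Things that resemble listed ones, but are neither listed nor needed, are in the scene too. Leave any black look-alike of the holder alone.

How it is judged:
On the way, in this order (a step that is already met when the one before it is completed fails the run):
1. the chart is lifted clear of the holder: its lower edge more than 40 mm above the holder's underside (z of chart in the frame of holder above 0.04 m), for 0.2 s.
2. the screw head has passed through the round hole: the hole's centre within 4 mm of the screw's axis, and the chart's front face behind the head's front (y of keyhole in the frame of screw between -0.004 and 0.004 m and z of keyhole in the frame of screw between -0.004 and 0.005 m and x of keyhole in the frame of screw between -0.03 and -0.0045 m), for 0.1 s.
3. the chart is pressed firmly home: the slot's brass stop bears on the screw's shank with at least 4 N, behind the head (z of slot_end in the frame of screw between -0.0095 and 0.0085 m and x of slot_end in the frame of screw between -0.017 and -0.006 m and contact force between chart and shank above 4 N), for 0.1 s.
At the end, for the whole second after the job is handed in: Chart hangs behind the head with the slot home: it rests on the shank (over 0.3 N; slot_end within 8.5 mm in height, 3 mm sideways of the screw), coloured side out, upright within 0.06 rad, parallel to the board within 0.09 rad, at rest, released; glassware moved less than 15 mm (y of slot_end in the frame of screw between -0.003 and 0.003 m and z of slot_end in the frame of screw between -0.0095 and 0.0085 m and x of slot_end in the frame of screw between -0.013 and -0.006 m and angle between the z axis of chart and the z axis of screw, either way round below 0.06 rad and angle between the x axis of chart and the x axis of screw, either way round below 0.09 rad and x of screw in the frame of chart above 0 m and angle between chart's own z axis and vertical below 0.2 rad and linear speed of chart below 0.02 m/s and angular speed of chart below 0.1 rad/s and contact force between chart and shank above 0.3 N and contact force between chart and the fingers below 0.05 N); the robot touches nothing.
It fails at once if the chart is forced: it pushes on the screw with its collar with more than 30 N (contact force between chart and stud above 30 N).
It fails at once if the chart pushes on the stand with more than 30 N (contact force between chart and stand above 30 N).
It fails at once if the beaker is moved by more than 15 mm (distance of beaker_mid from where it was at the start of the episode above 0.015 m).
It fails at once if the cylinder is moved by more than 15 mm (distance of cylinder_mid from where it was at the start of the episode above 0.015 m).
It fails at once if the jar is moved by more than 15 mm (distance of jar_mid from where it was at the start of the episode above 0.015 m).
It also fails if it takes over 58 s, if anything falls off the work surface, if the arm or the gripper's body presses on something with over 40 N, if the wrist force passes 120 N, or if a joint passes its speed limit or range.

## Working session

There is one attempt and no reset: what is moved stays moved. The work goes in short steps, Python scripts to look and compute and a shell command to move; the robot and the scene stay as the last step left them, time stands still between calls to the robot, and variables do not carry over. Pictures are saved under pics/ and viewed, and the job is handed in when it is done.

```bash
ls; mkdir -p pics; python3 - <<'E'
from bench import *
import cv2, numpy as np, pickle
s=get_state(); print({k:np.round(v,4) for k,v in s.items()})
d={}
for n in ["scene","top","wrist"]:
    im,dep=camera(n); cv2.imwrite(f"pics/{n}0.png",im); d[n]=(im,dep); i=camera_info(n); print(n,{k:np.round(v,4).tolist() for k,v in i.items()})
    d[n+'i']=i
d['s']=s
pickle.dump(d,open('d0.pkl','wb'))
E
```

```text
pics
{'time_s': np.float64(0.0), 'joints': array([ 1.315 ,  0.3203,  1.5657,  0.    ,  1.2574, -0.02  ]), 'joint_vel': array([ 0.0004,  0.0008,  0.0012, -0.0003,  0.0011, -0.0008]), 'joint_torque': array([-1.00000e-04, -4.15533e+01, -2.34159e+01, -0.00000e+00,
        8.40000e-03, -0.00000e+00]), 'eef_pos': array([0.1342, 0.5586, 0.2305]), 'orientation': array([ 1.176e-01,  9.931e-01, -8.000e-04, -1.000e-04]), 'contact_force': array([ 0.114 , -0.1172, -0.2074]), 'wrist_torque': array([-0.0328, -0.0116, -0.0198]), 'finger_gap': np.float64(0.0853)}
scene {'K': [[479.2267, 0.0, 316.6777], [0.0, 479.2267, 243.0104], [0.0, 0.0, 1.0]], 'R': [[0.8809, 0.4728, -0.019], [0.3184, -0.6219, -0.7155], [-0.3501, 0.6243, -0.6984]], 't': [-0.5232, -0.0723, 1.1669]}
top {'K': [[514.924, 0.0, 322.9301], [0.0, 514.924, 236.7502], [0.0, 0.0, 1.0]], 'R': [[0.0017, -0.9994, 0.0345], [-0.9817, -0.0082, -0.1904], [0.1906, -0.0336, -0.9811]], 't': [0.029, 0.5501, 0.9579]}
wrist {'K': [[344.0064, 0.0, 317.5698], [0.0, 344.0064, 237.5761], [0.0, 0.0, 1.0]], 'mount': [[0.0001, -0.9557, -0.2944, 0.0757], [1.0, 0.0002, -0.0001, -0.0006], [0.0001, -0.2944, 0.9557, -0.1427], [0.0, 0.0, 0.0, 1.0]]}
```

View pics/scene0.png

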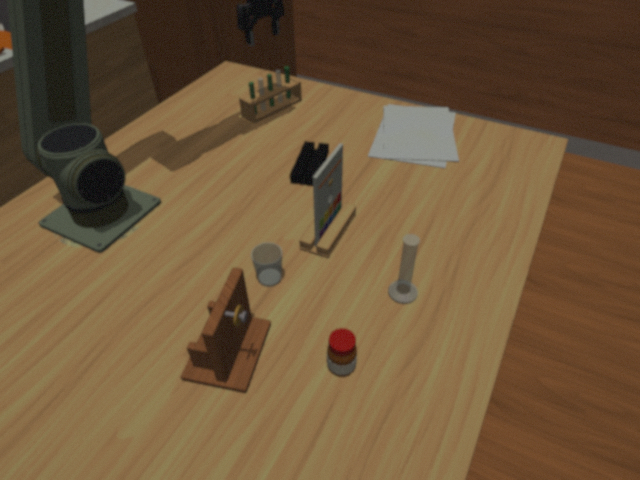

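View pics/top0.png

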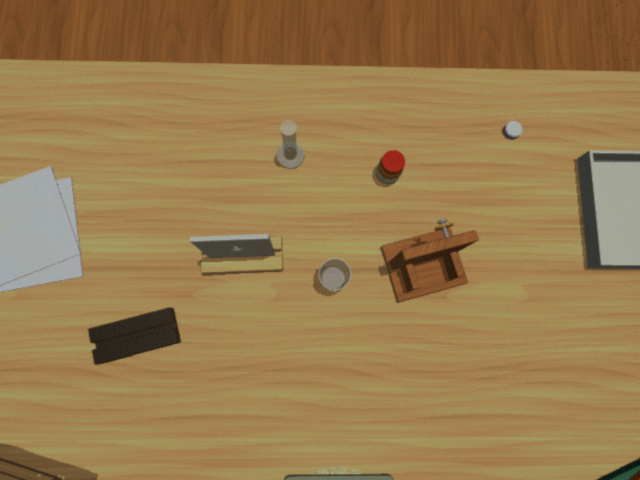

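View pics/wrist0.png

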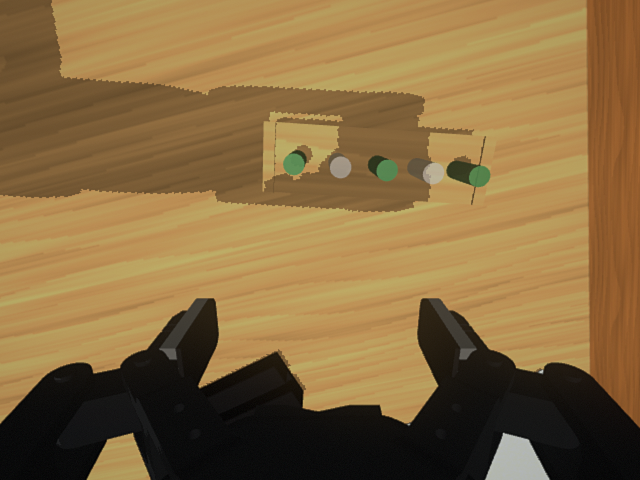

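```bash
cat > h.py <<'E'
import numpy as np, cv2, pickle
from scipy.spatial.transform import Rotation as Ro
def pose(i,s=None):
    """camera-to-world R,t"""
    if 'mount' in i:
        q=Ro.from_quat(s['orientation']).as_matrix(); m=np.array(i['mount'])
        return q@m[:3,:3], q@m[:3,3]+np.array(s['eef_pos'])
    R=np.array(i['R']); return R.T, -R.T@np.array(i['t'])
def cloud(dep,i,s=None):
    R,t=pose(i,s); K=np.array(i['K']); v,u=np.mgrid[:480,:640]
    p=np.stack([(u-K[0,2])/K[0,0]*dep,(v-K[1,2])/K[1,1]*dep,dep],-1)@R.T+t
    p[dep<=0]=np.nan; return p
def ray(i,u,v,s=None):
    R,t=pose(i,s); K=np.array(i['K']); return t,R@np.array([(u-K[0,2])/K[0,0],(v-K[1,2])/K[1,1],1])
def onz(i,u,v,z,s=None):
    t,d=ray(i,u,v,s); return t+d*(z-t[2])/d[2]
def proj(i,X,s=None):
    R,t=pose(i,s); c=R.T@(np.array(X)-t); K=np.array(i['K']); return (K@c/c[2])[:2]
E
python3 - <<'E'
from h import *
d=pickle.load(open('d0.pkl','rb'))
def line(p,n):
    c=np.median(p,0); r=cv2.minAreaRect(p[:,:2].astype(np.float32)*1000); print(n,len(p),p.mean(0).round(4),np.round(r[0],1),np.round(r[1],1),round(r[2],2))
for n in ['top','scene']:
    P=cloud(d[n][1],d[n+'i']); im=d[n][0]
    x,y,z=P[...,0],P[...,1],P[...,2]
    print(n,'desk z',np.nanmedian(z[(x>.3)&(x<.7)&(abs(y)<.3)]))
    A=(x>.4)&(x<.6)&(y>.05)&(y<.3)
    line(P[A&(z>.19)&(z<.21)],'charttop')
    line(P[A&(z>.02)&(z<.04)],'holdertop')
    B=(x>.35)&(x<.65)&(y<-.08)&(y>-.35)
    line(P[B&(z>.15)&(z<.165)],'boardtop')
    q=P[B&(z>.1)&(z<.17)]; 
    line(P[B&(z>.004)&(z<.02)],'foot')
for n,(a,b,c,e) in {'top':(360,180,500,310),'scene':(170,240,300,400)}.items():
    cv2.imwrite(f'pics/{n}_st.png',cv2.resize(d[n][0][b:e,a:c],None,fx=5,fy=5,interpolation=2)[:, :] if n=='top' else cv2.resize(d[n][0][b:e,a:c],None,fx=3.7,fy=3.7,interpolation=2))
E
```

```text
top desk z -0.00029846966091617855
charttop 437 [0.5194 0.1949 0.1966] [519.9 194.4] [  9.2 129. ] 3.06
holdertop 1461 [0.505  0.1862 0.0292] [519.7 193.5] [ 70.  158.9] 2.74
boardtop 931 [ 0.5202 -0.1708  0.155 ] [ 534.  -167.1] [ 52.7 140.5] 15.47
foot 2541 [ 0.4947 -0.1693  0.0128] [ 501.2 -214.6] [295.5 267.2] 0.09
scene desk z 0.00019279331578359038
charttop 243 [0.5223 0.1868 0.1962] [520.8 192.4] [ 10.8 132.6] 1.94
holdertop 1101 [0.5326 0.1731 0.0293] [522. 192.] [ 71.  165.1] 2.42
boardtop 1015 [ 0.5259 -0.1803  0.1552] [ 535.7 -169.1] [ 53.8 140.2] 14.87
foot 2323 [ 0.532  -0.1936  0.0131] [ 513.1 -180.1] [240.4 236.9] 27.68
```

View pics/top_st.png

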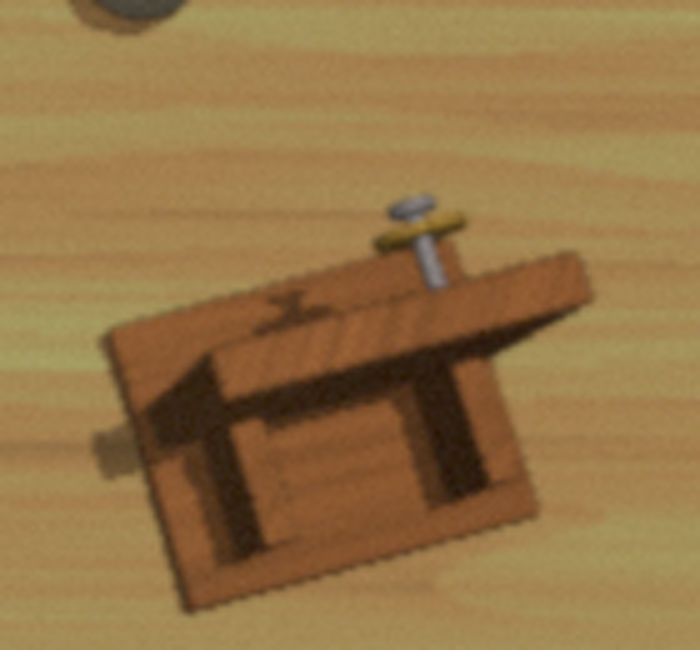

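View pics/scene_st.png

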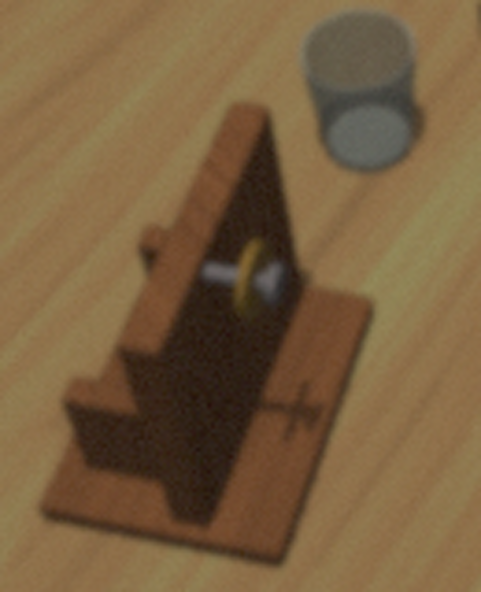

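```bash
python3 - <<'E'
from h import *
d=pickle.load(open('d0.pkl','rb'))
yaw=np.radians(15.2); c=np.array([.535,-.168,0]); 
# board top long-side fit to refine; frame x out of board
ex=np.array([np.cos(yaw),np.sin(yaw),0]); ey=np.array([-ex[1],ex[0],0])
for n in ['top','scene']:
    P=cloud(d[n][1],d[n+'i']); im=d[n][0].astype(int)
    q=(P-c)@np.stack([ex,ey,[0,0,1]]).T
    bt=(q[...,2]>.1525)&(q[...,2]<.159)&(abs(q[...,0])<.04)&(abs(q[...,1])<.09)
    r=cv2.minAreaRect(P[bt][:,:2].astype(np.float32)*1000); print(n,'board',bt.sum(),np.round(r[0],1),np.round(r[1],1),round(r[2],2), P[bt].mean(0))
    m=(q[...,0]>.012)&(q[...,0]<.07)&(abs(q[...,1])<.07)&(q[...,2]>.11)&(q[...,2]<.18)
    v,u=np.nonzero(m)
    for a,b in zip(v,u):
        if q[a,b,0]>.02: print(b,a,(q[a,b]*1000).round(1),im[a,b])
# chart edge ends in top
E
```

```text
top board 834 [ 533.8 -166.4] [ 52.7 139.2] 15.47 [ 0.51911943 -0.16995725  0.1552289 ]
442 219 [ 25.8 -16.9 154.3] [101 128 145]
444 219 [ 25.  -20.7 153.3] [108 122 134]
445 219 [ 25.1 -23.6 149.8] [102 115 127]
446 219 [ 24.9 -26.  148.1] [ 91 118 134]
439 220 [ 26.2 -12.9 148.6] [ 82 113 131]
440 220 [ 25.2 -13.5 152.2] [ 90 110 120]
441 220 [ 24.4 -14.5 154.8] [103 114 127]
442 220 [ 24.7 -17.9 149.6] [111 120 129]
443 220 [ 23.6 -18.3 153.8] [120 126 132]
444 220 [ 23.6 -20.9 151.1] [117 120 127]
445 220 [ 22.7 -21.8 153.6] [108 110 117]
446 220 [ 22.7 -24.6 150.6] [ 94 108 118]
437 221 [ 26.5 -11.2 141.3] [ 72 112 138]
438 221 [ 24.9 -10.6 148.6] [ 76  96 112]
439 221 [ 24.5 -12.3 148.7] [82 93 99]
440 221 [ 23.7 -13.4 150.9] [ 96  99 107]
441 221 [ 23.5 -15.6 149.4] [108 110 116]
442 221 [ 22.2 -15.7 154.6] [114 115 123]
443 221 [ 21.7 -17.2 155.2] [105 108 114]
444 221 [ 22.1 -20.9 149.4] [ 97  99 105]
445 221 [ 21.6 -22.7 149.2] [84 88 98]
446 221 [ 21.7 -25.6 145.9] [ 72  93 106]
437 222 [ 24.4  -9.9 143.5] [ 67  99 121]
438 222 [ 23.4 -10.5 147.4] [67 75 84]
439 222 [ 22.
[... 2058 characters left out ...]
42 319 [ 24.9 -28.4 149.8] [68 69 72]
243 319 [ 26.2 -27.6 149.1] [65 65 69]
244 319 [ 26.5 -25.1 145.9] [55 56 59]
245 319 [ 26.9 -22.5 142.6] [45 47 50]
246 319 [ 26.4 -18.3 137. ] [26 33 42]
241 320 [ 22.1 -27.1 144.7] [51 55 61]
242 320 [ 23.9 -27.2 145.4] [59 61 65]
243 320 [ 26.  -27.8 146.8] [55 57 61]
244 320 [ 26.6 -25.9 144.4] [51 53 57]
245 320 [ 26.9 -23.2 141. ] [39 39 47]
241 321 [ 22.  -27.6 142.7] [38 46 51]
242 321 [ 24.9 -29.6 146.2] [47 50 54]
243 321 [ 25.9 -28.4 145. ] [50 48 55]
244 321 [ 26.1 -25.7 141.4] [43 43 49]
245 321 [ 27.  -24.  139.4] [34 39 45]
242 322 [ 23.4 -27.5 140.4] [33 41 49]
243 322 [ 25.6 -28.5 142.4] [38 41 51]
244 322 [ 26.6 -27.2 140.9] [35 40 49]
```

```bash
cat >> h.py <<'E'
def togo(s,pos,yaw):
    """shift (full-scale units) and turn in tool axes from the pose in s to pos, tool down, tool x at yaw deg"""
    y=np.radians(yaw); T=np.array([[np.cos(y),np.sin(y),0],[np.sin(y),-np.cos(y),0],[0,0,-1.]]).T.reshape(3,3)
    T=np.stack([[np.cos(y),np.sin(y),0],[np.sin(y),-np.cos(y),0],[0,0,-1.]],1)
    R=Ro.from_quat(s['orientation']).as_matrix()
    return (R.T@(np.array(pos)-s['eef_pos'])*10).round(4), (Ro.from_matrix(R.T@T).as_rotvec()/2/np.pi).round(4)
E
python3 -c "
from h import *
d=pickle.load(open('d0.pkl','rb')); print(togo(d['s'],[.52,.1935,.231],92.8))"
python3 -m pendant '[{"x":-0.4,"y":-0.24,"az":0.03},{"x":-0.8,"y":-0.48,"az":0.06},{"x":-1,"y":-0.6,"az":0.09},{"x":-1,"y":-0.6,"az":0.12},{"x":-1,"y":-0.6,"az":0.15},{"x":-1,"y":-0.6,"az":0.18},{"x":-1,"y":-0.6,"az":0.205},{"x":-1,"y":-0.6,"az":0.205}]'
```

```text
(array([-4.6042e+00, -2.6490e+00, -6.0000e-04]), array([-2.000e-04,  2.000e-04,  2.047e-01]))schema error: expected keys ax, ay, az, x, y, z, grip
```

```bash
python3 -m pendant '[{"ax":0,"ay":0,"az":0.03,"x":-0.4,"y":-0.24,"z":0,"grip":0},{"ax":0,"ay":0,"az":0.06,"x":-0.8,"y":-0.48,"z":0,"grip":0},{"ax":0,"ay":0,"az":0.09,"x":-1,"y":-0.6,"z":0,"grip":0},{"ax":0,"ay":0,"az":0.12,"x":-1,"y":-0.6,"z":0,"grip":0},{"ax":0,"ay":0,"az":0.15,"x":-1,"y":-0.6,"z":0,"grip":0},{"ax":0,"ay":0,"az":0.18,"x":-1,"y":-0.6,"z":0,"grip":0},{"ax":0,"ay":0,"az":0.205,"x":-1,"y":-0.6,"z":0,"grip":0},{"ax":0,"ay":0,"az":0.205,"x":-1,"y":-0.6,"z":0,"grip":0}]'
python3 -c "
from h import *
from bench import *
print(togo(get_state(),[.52,.1935,.231],92.8))"
```

```text
time_s: 1.15
eef_pos: [0.2175, 0.4772, 0.2311]
orientation: [0.69, 0.724, -0.0, 0.0]
contact_force: [0.9, 0.1, 0.0]
finger_gap: 0.0857
(array([-2.9815e+00,  2.8832e+00,  1.2000e-03]), array([-0.    ,  0.0001, -0.    ]))
```

```bash
R='' ; python3 -m pendant '[{"ax":0,"ay":0,"az":0,"x":-0.4,"y":0.4,"z":0,"grip":0},{"ax":0,"ay":0,"az":0,"x":-0.8,"y":0.8,"z":0,"grip":0},{"ax":0,"ay":0,"az":0,"x":-1,"y":0.96,"z":0,"grip":0},{"ax":0,"ay":0,"az":0,"x":-1,"y":0.96,"z":0,"grip":0},{"ax":0,"ay":0,"az":0,"x":-1,"y":0.96,"z":0,"grip":0},{"ax":0,"ay":0,"az":0,"x":-1,"y":0.96,"z":0,"grip":0},{"ax":0,"ay":0,"az":0,"x":-1,"y":0.96,"z":0,"grip":0},{"ax":0,"ay":0,"az":0,"x":-1,"y":0.96,"z":0,"grip":0}]'
python3 -m pendant '[{"ax":0,"ay":0,"az":0,"x":-0.4,"y":0.4,"z":0,"grip":0},{"ax":0,"ay":0,"az":0,"x":-0.8,"y":0.8,"z":0,"grip":0},{"ax":0,"ay":0,"az":0,"x":-1,"y":0.96,"z":0,"grip":0},{"ax":0,"ay":0,"az":0,"x":-1,"y":0.96,"z":0,"grip":0},{"ax":0,"ay":0,"az":0,"x":-1,"y":0.96,"z":0,"grip":0},{"ax":0,"ay":0,"az":0,"x":-1,"y":0.96,"z":0,"grip":0},{"ax":0,"ay":0,"az":0,"x":-1,"y":0.96,"z":0,"grip":0},{"ax":0,"ay":0,"az":0,"x":-1,"y":0.96,"z":0,"grip":0}]'
python3 -m pendant '[{"ax":0,"ay":0,"az":0,"x":-0.4,"y":0.4,"z":0,"grip":0},{"ax":0,"ay":0,"az":0,"x":-0.8,"y":0.8,"z":0,"grip":0},{"ax":0,"ay":0,"az":0,"x":-0.98,"y":0.96,"z":0,"grip":0},{"ax":0,"ay":0,"az":0,"x":-0.98,"y":0.96,"z":0,"grip":0},{"ax":0,"ay":0,"az":0,"x":-0.98,"y":0.96,"z":0,"grip":0},{"ax":0,"ay":0,"az":0,"x":-0.98,"y":0.96,"z":0,"grip":0},{"ax":0,"ay":0,"az":0,"x":-0.98,"y":0.96,"z":0,"grip":0},{"ax":0,"ay":0,"az":0,"x":-0.98,"y":0.96,"z":0,"grip":0}]'
cat > snap.py <<'E'
import sys; from h import *; from bench import *
tag=sys.argv[1]; d={}
for n in sys.argv[2:]:
    s=get_state(); im,dep=camera(n); d[n]=(im,dep); d[n+'i']=camera_info(n); d['s']=s
    cv2.imwrite(f'pics/{n}{tag}.png',im)
pickle.dump(d,open(f'd{tag}.pkl','wb')); print(s['time_s'],np.round(s['eef_pos'],4))
E
python3 snap.py 1 wrist
python3 - <<'E'
from h import *
d=pickle.load(open('d1.pkl','rb')); s=d['s']; P=cloud(d['wrist'][1],d['wristi'],s)
z=P[...,2]; m=(z>.19)&(z<.205)&(abs(P[...,0]-.52)<.03)&(P[...,1]>.05)
print(m.sum(),P[m].mean(0),np.median(z[m])); r=cv2.minAreaRect(P[m][:,:2].astype(np.float32)*1000); print(r)
R=Ro.from_quat(s['orientation']).as_matrix(); q=(P[m]-s['eef_pos'])@R; print('tool x range',q[:,0].min(),q[:,0].max(),'y',q[:,1].min(),q[:,1].max(), np.percentile(q[:,1],[2,98]))
E
```

```text
time_s: 2.15
eef_pos: [0.3178, 0.3824, 0.2313]
orientation: [0.69, 0.724, 0.0, -0.0]
contact_force: [0.0, -0.8, 0.0]
finger_gap: 0.0853
time_s: 3.15
eef_pos: [0.4184, 0.287, 0.2314]
orientation: [0.69, 0.724, 0.0, -0.0]
contact_force: [-1.0, 0.2, 0.0]
finger_gap: 0.085
time_s: 4.15
eef_pos: [0.5189, 0.1937, 0.2314]
orientation: [0.69, 0.724, 0.0, -0.0]
contact_force: [-0.5, 0.4, -0.4]
finger_gap: 0.0854
4.15 [0.5189 0.1937 0.2314]
3196 [0.5195547  0.20016036 0.19804383] 0.1980552762528427
((519.9576416015625, 193.11178588867188), (8.009530067443848, 130.40040588378906), 2.8774423599243164)
tool x range -0.06582040211071571 0.06457873724539293 y -0.0030604208909337095 0.004981617515049695 [-0.00281374  0.00479317]
```

View pics/wrist1.png

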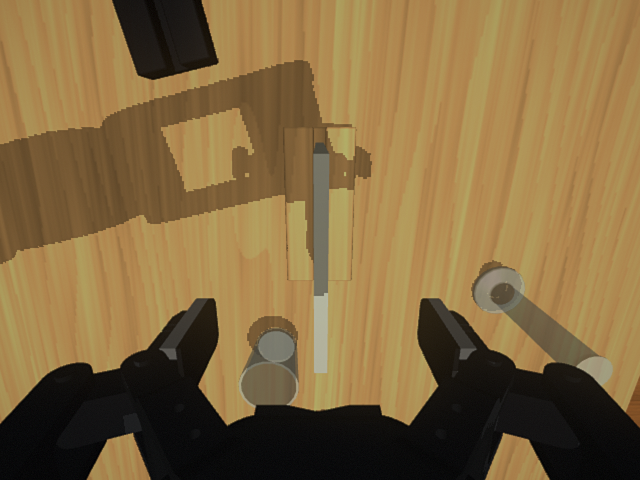

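```bash
python3 -m pendant '[{"ax":0,"ay":0,"az":0,"x":-0.006,"y":0.01,"z":0.2,"grip":0},{"ax":0,"ay":0,"az":0,"x":-0.006,"y":0.01,"z":0.4,"grip":0},{"ax":0,"ay":0,"az":0,"x":-0.006,"y":0.01,"z":0.6,"grip":0},{"ax":0,"ay":0,"az":0,"x":-0.006,"y":0.01,"z":0.684,"grip":0},{"ax":0,"ay":0,"az":0,"x":-0.006,"y":0.01,"z":0.684,"grip":0.5},{"ax":0,"ay":0,"az":0,"x":-0.006,"y":0.01,"z":0.684,"grip":1},{"ax":0,"ay":0,"az":0,"x":-0.006,"y":0.01,"z":0.684,"grip":1},{"ax":0,"ay":0,"az":0,"x":-0.006,"y":0.01,"z":0.684,"grip":1}]'
python3 -m pendant '[{"ax":0,"ay":0,"az":0,"x":0,"y":0,"z":0,"grip":1},{"ax":0,"ay":0,"az":0,"x":0,"y":0,"z":0,"grip":1},{"ax":0,"ay":0,"az":0,"x":0,"y":0,"z":-0.02,"grip":1},{"ax":0,"ay":0,"az":0,"x":0,"y":0,"z":-0.1,"grip":1},{"ax":0,"ay":0,"az":0,"x":0,"y":0,"z":-0.25,"grip":1},{"ax":0,"ay":0,"az":0,"x":0,"y":0,"z":-0.5,"grip":1},{"ax":0,"ay":0,"az":0,"x":0,"y":0,"z":-0.8,"grip":1},{"ax":0,"ay":0,"az":0,"x":0,"y":0,"z":-1,"grip":1}]'
python3 snap.py 2 wrist scene
```

```text
time_s: 5.2
eef_pos: [0.5204, 0.1928, 0.1634]
orientation: [0.69, 0.724, 0.0, 0.0]
contact_force: [-0.1, 1.1, 1.1]
finger_gap: 0.0119
time_s: 6.2
eef_pos: [0.5207, 0.1929, 0.2655]
orientation: [0.69, 0.723, 0.001, 0.001]
contact_force: [0.2, 0.0, -2.3]
finger_gap: 0.0071
6.25 [0.5218 0.1932 0.268 ]
```

View pics/wrist2.png

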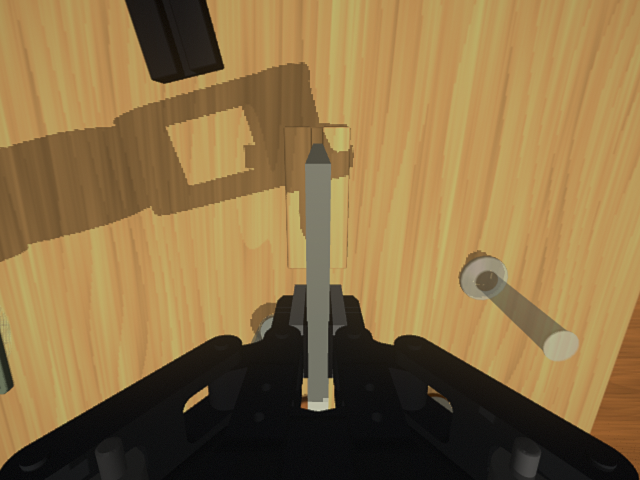

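View pics/scene2.png

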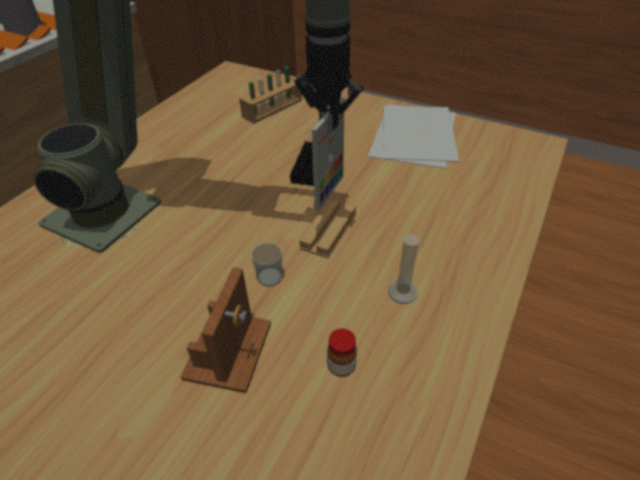

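```bash
python3 - <<'E'
from h import *
from bench import *
d=pickle.load(open('d2.pkl','rb')); d0=pickle.load(open('d0.pkl','rb')); s=d['s']; i=d['wristi']
M=np.array(i['mount']); P=cloud(d['wrist'][1],i,dict(orientation=[0,0,0,1],eef_pos=[0,0,0])) # tool frame
m=(P[...,2]>-.06)&(P[...,2]<-.01)&(abs(P[...,1])<.008)&(P[...,0]>.02)&(P[...,0]<.08)
v,u=np.nonzero(m); 
top=m&(P[...,2]<-.03)
q=P[top]; print('chart top tool z',np.median(q[:,2]),'x max',np.percentile(q[:,0],[50,98,99.5]),'y',np.percentile(q[:,1],[2,98]))
# y-mid vs x slope
for a in (.025,.035,.045,.055): k=q[abs(q[:,0]-a)<.004]; print(a,len(k),np.percentile(k[:,1],[2,98]).round(4),np.median(k[:,2]).round(4))
P=cloud(d0['top'][1],d0['topi'])
for n,(u0,v0) in dict(jar=(392,162),beaker=(334,277),cyl=(289,129)).items(): print(n,np.nanmedian(P[v0-3:v0+4,u0-3:u0+4].reshape(-1,3),0))
s=get_state(); print(s['time_s'],s['eef_pos'],s['orientation'],s['contact_force'],togo(s,[.624,-.163,.268],105.2))
E
```

```text
chart top tool z -0.034603386877362266 x max [0.04490122 0.06504701 0.06551831] y [-0.00449984  0.00326812]
0.025 506 [-0.0046  0.0033] -0.0346
0.035 542 [-0.0045  0.0032] -0.0346
0.045 571 [-0.0044  0.0031] -0.0346
0.055 644 [-0.0046  0.0034] -0.0346
jar [ 0.69620464 -0.10340225  0.07996768]
beaker [0.47655156 0.00735593 0.00320482]
cyl [0.73261196 0.09790819 0.14932112]
6.3 [0.52159172 0.19319059 0.26634698] [0.69030239 0.72351332 0.0029878  0.00147315] [-0.05855528  0.72470864 -0.84402548] (array([-3.606 ,  0.8558, -0.0183]), array([ 0.001 , -0.0002, -0.0347]))
```

```bash
python3 -m pendant '[{"ax":0,"ay":0,"az":-0.008,"x":-0.15,"y":0.04,"z":0,"grip":1},{"ax":0,"ay":0,"az":-0.016,"x":-0.4,"y":0.1,"z":0,"grip":1},{"ax":0,"ay":0,"az":-0.025,"x":-0.65,"y":0.15,"z":0,"grip":1},{"ax":0,"ay":0,"az":-0.0347,"x":-0.85,"y":0.2,"z":0,"grip":1},{"ax":0,"ay":0,"az":-0.0347,"x":-0.9,"y":0.21,"z":0,"grip":1},{"ax":0,"ay":0,"az":-0.0347,"x":-0.9,"y":0.21,"z":0,"grip":1},{"ax":0,"ay":0,"az":-0.0347,"x":-0.9,"y":0.21,"z":0,"grip":1},{"ax":0,"ay":0,"az":-0.0347,"x":-0.9,"y":0.21,"z":0,"grip":1}]'
python3 -m pendant '[{"ax":0,"ay":0,"az":0,"x":-0.15,"y":0,"z":0,"grip":1},{"ax":0,"ay":0,"az":0,"x":-0.4,"y":0,"z":0,"grip":1},{"ax":0,"ay":0,"az":0,"x":-0.65,"y":0,"z":0,"grip":1},{"ax":0,"ay":0,"az":0,"x":-0.85,"y":0.01,"z":0,"grip":1},{"ax":0,"ay":0,"az":0,"x":-0.93,"y":0.01,"z":0,"grip":1},{"ax":0,"ay":0,"az":0,"x":-0.93,"y":0.01,"z":0,"grip":1},{"ax":0,"ay":0,"az":0,"x":-0.93,"y":0.01,"z":0,"grip":1},{"ax":0,"ay":0,"az":0,"x":-0.93,"y":0.01,"z":0,"grip":1}]'
python3 -m pendant '[{"ax":0,"ay":0,"az":0,"x":-0.15,"y":0,"z":0,"grip":1},{"ax":0,"ay":0,"az":0,"x":-0.4,"y":0,"z":0,"grip":1},{"ax":0,"ay":0,"az":0,"x":-0.65,"y":0,"z":0,"grip":1},{"ax":0,"ay":0,"az":0,"x":-0.85,"y":0.01,"z":0,"grip":1},{"ax":0,"ay":0,"az":0,"x":-0.93,"y":0.01,"z":0,"grip":1},{"ax":0,"ay":0,"az":0,"x":-0.93,"y":0.01,"z":0,"grip":1},{"ax":0,"ay":0,"az":0,"x":-0.93,"y":0.01,"z":0,"grip":1},{"ax":0,"ay":0,"az":0,"x":-0.93,"y":0.01,"z":0,"grip":1}]'
python3 snap.py 3 wrist
```

```text
time_s: 7.3
eef_pos: [0.5453, 0.1044, 0.2629]
orientation: [0.607, 0.795, 0.0, -0.0]
contact_force: [0.5, 0.1, -1.6]
finger_gap: 0.0073
time_s: 8.3
eef_pos: [0.5706, 0.0149, 0.263]
orientation: [0.607, 0.795, 0.0, -0.0]
contact_force: [-0.4, 0.3, -0.9]
finger_gap: 0.0071
time_s: 9.3
eef_pos: [0.5959, -0.0745, 0.263]
orientation: [0.607, 0.795, 0.0, -0.0]
contact_force: [0.4, -0.5, -1.3]
finger_gap: 0.0076
9.3 [ 0.5959 -0.0745  0.263 ]
```

View pics/wrist3.png

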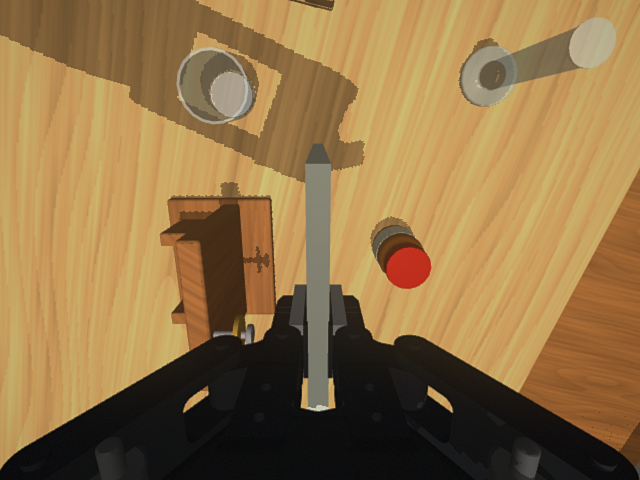

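```bash
python3 -m pendant '[{"ax":0,"ay":0,"az":0,"x":-0.15,"y":0,"z":0,"grip":1},{"ax":0,"ay":0,"az":0,"x":-0.4,"y":0,"z":0,"grip":1},{"ax":0,"ay":0,"az":0,"x":-0.65,"y":0,"z":0,"grip":1},{"ax":0,"ay":0,"az":0,"x":-0.85,"y":0.01,"z":0,"grip":1},{"ax":0,"ay":0,"az":0,"x":-0.93,"y":0.01,"z":0,"grip":1},{"ax":0,"ay":0,"az":0,"x":-0.93,"y":0.01,"z":0,"grip":1},{"ax":0,"ay":0,"az":0,"x":-0.93,"y":0.01,"z":0,"grip":1},{"ax":0,"ay":0,"az":0,"x":-0.93,"y":0.01,"z":0,"grip":1}]'
python3 snap.py 4 wrist scene
python3 - <<'E'
from h import *
d=pickle.load(open('d4.pkl','rb')); s=d['s']; P=cloud(d['wrist'][1],d['wristi'],s)
im=d['wrist'][0]
x,y,z=P[...,0],P[...,1],P[...,2]
cv2.imwrite('pics/w4c.png',cv2.resize(im[130:330,120:320],None,fx=3,fy=3,interpolation=2))
bt=(abs(z-.156)<.003)&(x<.62)&(x>.45)&(y<-.05)
r=cv2.minAreaRect(P[bt][:,:2].astype(np.float32)*1000); print('top wood',bt.sum(),r,np.median(z[bt]))
E
```

```text
time_s: 10.35
eef_pos: [0.6213, -0.1639, 0.2631]
orientation: [0.607, 0.795, 0.0, -0.0]
contact_force: [0.1, -0.5, -2.3]
finger_gap: 0.0073
10.4 [ 0.6213 -0.164   0.2631]
top wood 5072 ((534.3489379882812, -167.88671875), (52.898643493652344, 139.01576232910156), 15.673652648925781) 0.15594368419845045
```

View pics/wrist4.png

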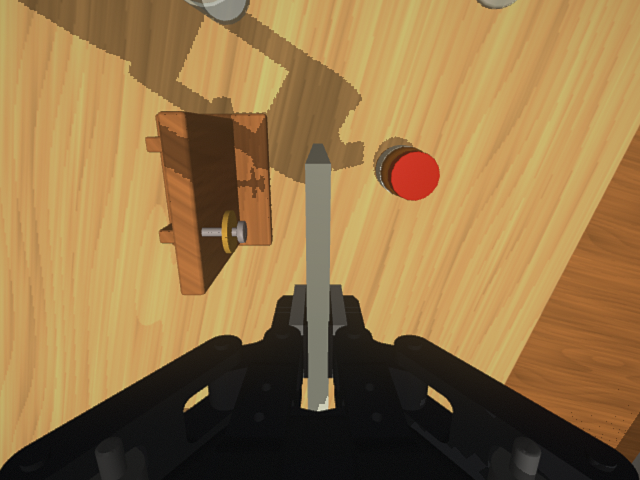

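View pics/w4c.png

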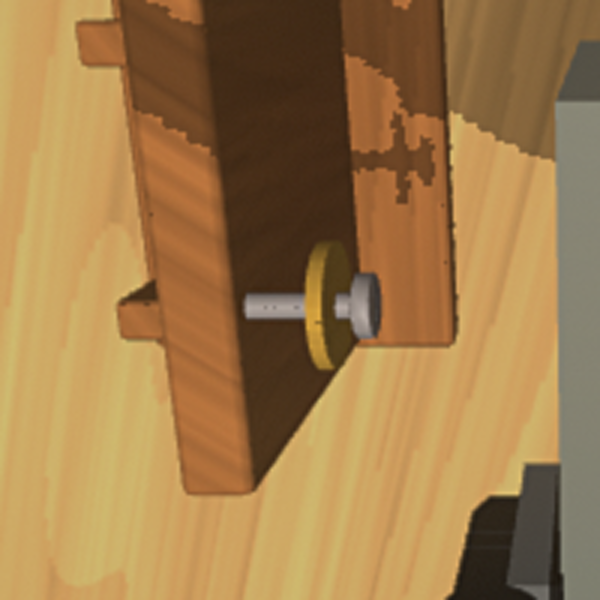

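View pics/scene4.png

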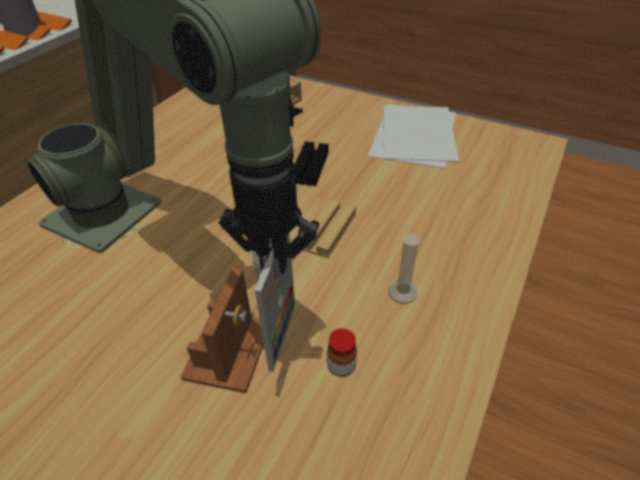

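```bash
cat > scr.py <<'E'
import sys; from h import *; from scipy.optimize import least_squares
d=pickle.load(open(f'd{sys.argv[1]}.pkl','rb')); s=d['s']; P=cloud(d['wrist'][1],d['wristi'],s)
x,y,z=P[...,0],P[...,1],P[...,2]
bt=(abs(z-.156)<.0025)&(x<.62)&(x>.45)&(y<-.05)
# board-top front & yaw: for each bin along ey take max along ex
yaw=np.radians(15.3)
for _ in range(3):
    ex=np.array([np.cos(yaw),np.sin(yaw),0]); ey=np.array([-ex[1],ex[0],0]); q=P[bt]; a=q@ex; b=q@ey
    bins=np.arange(b.min()+.006,b.max()-.006,.004); f=[(c,np.percentile(a[abs(b-c)<.002],97)) for c in bins if (abs(b-c)<.002).sum()>10]
    f=np.array(f); k=np.polyfit(f[:,0],f[:,1],1); yaw-=np.arctan(k[0])
print('yaw',np.degrees(yaw),'front face a',f[:,1].mean(),'resid',np.std(f[:,1]-np.polyval(k,f[:,0])),'board y range',b.min(),b.max())
F=np.median(f[:,1]); Q=np.stack([P@ex-F,P@ey,z],-1)
im=d['wrist'][0].astype(int); sat=im.max(-1)-im.min(-1)
near=(Q[...,0]>.01)&(Q[...,0]<.05)&(z>.11)&(z<.17)&(Q[...,1]>b.min())&(Q[...,1]<b.max())
brass=near&(sat>70); steel=near&(sat<=40)
head=steel&(Q[...,0]>.026); hp=Q[head]; cp=Q[brass]; sp=Q[steel&(Q[...,0]<.024)]
print('head n',len(hp),'x range',np.percentile(hp[:,0],[2,50,98,100]),'collar n',len(cp),np.percentile(cp[:,0],[2,50,98]))
print('shank y',np.percentile(sp[:,1],[3,97]), 'z max',np.percentile(sp[:,2],97))
rim=hp[(hp[:,0]<np.percentile(hp[:,0],99)-.0012)]
def fit(p,r): 
    o=least_squares(lambda c:np.hypot(p[:,1]-c[0],p[:,2]-c[1])-r,[np.median(p[:,1]),np.median(p[:,2])-r/2],loss='soft_l1',f_scale=.0005); return o.x,np.sqrt(np.mean(o.fun**2))
print('head rim fit',fit(rim,.009)); print('shank fit',fit(sp,.0035))
fp=hp[hp[:,0]>np.percentile(hp[:,0],99)-.0012]; print('face pts',len(fp),fp[:,1].min(),fp[:,1].max(),fp[:,2].min(),fp[:,2].max())
c,_=fit(rim,.009); W=ex*(F+np.percentile(hp[:,0],98))+ey*c[0]; W[2]=c[1]; print('screw world',W.round(4))
R=Ro.from_quat(s['orientation']).as_matrix(); print('screw in tool',(R.T@(W-s['eef_pos'])).round(4), 'eef',s['eef_pos'])
E
python3 scr.py 4
```

```text
yaw 20.6157498618534 front face a 0.43934012882367335 resid 0.010250929654372408 board y range -0.41416466071954566 -0.27484077924107847
head n 161 x range [0.02604968 0.02864164 0.02989197 0.03019053] collar n 228 [0.01458122 0.01761092 0.02009418]
shank y [-0.37356663 -0.36343887] z max 0.14992513723655596
head rim fit (array([-0.36762063,  0.14430723]), np.float64(0.0008733227800988728))
shank fit (array([-0.36730301,  0.14490068]), np.float64(0.0018910551919173384))
face pts 75 -0.3728130791304681 -0.3592650128911659 0.13922157443770355 0.1544323490690765
screw world [ 0.5658 -0.179   0.1443]
screw in tool [ 1.000e-04 -5.750e-02  1.188e-01] eef [ 0.6213479  -0.16401543  0.26308914]
```

```bash
python3 - <<'E'
t=open('scr.py').read()
t=t.replace("(y<-.05)\n","(y<-.05)\nim0=cv2.connectedComponents(bt.astype(np.uint8),connectivity=4)[1]; bt=im0==np.bincount(im0[bt]).argmax()\n",1)
t=t.replace("k=np.polyfit(f[:,0],f[:,1],1)","k=least_squares(lambda k:k[0]*f[:,0]+k[1]-f[:,1],[0,f[:,1].mean()],loss='soft_l1',f_scale=.0005).x")
open('scr.py','w').write(t)
E
python3 scr.py 4
```

```text
yaw 15.32672306342759 front face a 0.46374761602488723 resid 0.00016836806248401494 board y range -0.3727804888646714 -0.23380870111436095
head n 223 x range [0.02627866 0.03242755 0.03441347 0.03458134] collar n 228 [0.01997575 0.02222751 0.02403126]
shank y [-0.32826652 -0.31920006] z max 0.14936266380760524
head rim fit (array([-0.32285677,  0.14408935]), np.float64(0.0021655657398289415))
shank fit (array([-0.32287772,  0.14483084]), np.float64(0.0017026303393066307))
face pts 86 -0.33015265796163074 -0.31393880237218763 0.13922157443770355 0.1544323490690765
screw world [ 0.5658 -0.1797  0.1441]
screw in tool [-0.0005 -0.0578  0.119 ] eef [ 0.6213479  -0.16401543  0.26308914]
```

```bash
sed -i 's/^rim=.*/h98=np.percentile(hp[:,0],99); rim=hp[(hp[:,0]<h98-.001)\&(hp[:,0]>h98-.0045)]/; s/^head=steel&(Q\[...,0\]>.026)/head=steel\&(Q[...,0]>.028)/' scr.py
cat >> scr.py <<'E'
face=hp[hp[:,0]>h98-.0006]
hull=cv2.minEnclosingCircle((face[:,1:]*1000).astype(np.float32)); print('face circle',hull, len(face))
v,u=np.nonzero(head); print('head px u',u.min(),u.max(),'v',v.min(),v.max())
top=rim[rim[:,2]>np.percentile(rim[:,2],80)]; print('rim n',len(rim),'ymin/max',rim[:,1].min(),rim[:,1].max(),'zmax',np.percentile(rim[:,2],[90,98,100]),'top y',top[:,1].mean())
E
python3 scr.py 4
```

```text
yaw 15.32672306342759 front face a 0.46374761602488723 resid 0.00016836806248401494 board y range -0.3727804888646714 -0.23380870111436095
head n 199 x range [0.02941348 0.03284337 0.03441876 0.03458134] collar n 228 [0.01997575 0.02222751 0.02403126]
shank y [-0.32826652 -0.31920006] z max 0.14936266380760524
head rim fit (array([-0.32280968,  0.14437781]), np.float64(0.0005717293332618674))
shank fit (array([-0.32287772,  0.14483084]), np.float64(0.0017026303393066307))
face pts 86 -0.33015265796163074 -0.31393880237218763 0.13922157443770355 0.1544323490690765
screw world [ 0.5658 -0.1797  0.1444]
screw in tool [-0.0005 -0.0578  0.1187] eef [ 0.6213479  -0.16401543  0.26308914]
face circle ((-322.1376037597656, 146.02012634277344), 8.034170150756836) 47
head px u 237 246 v 221 242
rim n 98 ymin/max -0.33025703069924467 -0.3138479748280881 zmax [0.15377417 0.15432021 0.15491264] top y -0.32237415270572095
```

```bash
python3 -m pendant '[{"ax":0,"ay":0,"az":0,"x":0,"y":0,"z":0.1,"grip":1},{"ax":0,"ay":0,"az":0,"x":-0.006,"y":0,"z":0.25,"grip":1},{"ax":0,"ay":0,"az":0,"x":-0.006,"y":-0.1,"z":0.4,"grip":1},{"ax":0,"ay":0,"az":0,"x":-0.006,"y":-0.2,"z":0.5,"grip":1},{"ax":0,"ay":0,"az":0,"x":-0.006,"y":-0.25,"z":0.579,"grip":1},{"ax":0,"ay":0,"az":0,"x":-0.006,"y":-0.25,"z":0.579,"grip":1},{"ax":0,"ay":0,"az":0,"x":-0.006,"y":-0.25,"z":0.579,"grip":1},{"ax":0,"ay":0,"az":0,"x":-0.006,"y":-0.25,"z":0.579,"grip":1}]'
python3 snap.py 5 wrist scene; python3 scr.py 5
python3 - <<'E'
from h import *
d=pickle.load(open('d5.pkl','rb'))
cv2.imwrite('pics/s5c.png',cv2.resize(d['scene'][0][220:400,170:340],None,fx=3.3,fy=3.3,interpolation=2))
P=cloud(d['wrist'][1],d['wristi'],dict(orientation=[0,0,0,1],eef_pos=[0,0,0]))
m=(P[...,2]>-.038)&(P[...,2]<-.031)&(abs(P[...,1])<.008)&(P[...,0]>.02)&(P[...,0]<.08); q=P[m]; print(np.median(q[:,2]),np.percentile(q[:,0],[99.5,100]),np.percentile(q[:,1],[2,98]))
E
```

```text
time_s: 11.45
eef_pos: [0.598, -0.1718, 0.2055]
orientation: [0.607, 0.794, 0.0, 0.001]
contact_force: [0.2, -0.2, -1.3]
finger_gap: 0.0073
11.5 [ 0.5979 -0.1718  0.2054]
yaw 15.426101271485717 front face a 0.46305497451698957 resid 0.00016679244219570892 board y range -0.373707554551877 -0.23455698340759165
head n 288 x range [0.0281878  0.03251862 0.034403   0.03450068] collar n 349 [0.02007544 0.02212428 0.02408723]
shank y [-0.326362   -0.32000057] z max 0.14902763530020072
head rim fit (array([-0.32356124,  0.14441309]), np.float64(0.0006101078835153151))
shank fit (array([-0.32348664,  0.14467801]), np.float64(0.0005155069237057174))
face pts 110 -0.33079085583439816 -0.3146736337638725 0.13894951351990847 0.1545355679492666
screw world [ 0.5656 -0.1796  0.1444]
screw in tool [ 0.001  -0.0332  0.061 ] eef [ 0.59791788 -0.17180998  0.20540226]
face circle ((-323.0485534667969, 145.7540283203125), 7.91961145401001) 70
head px u 255 266 v 241 268
rim n 159 ymin/max -0.3302885667396292 -0.31436222745919107 zmax [0.15373751 0.15442417 0.15470615] top y -0.32280458051252664
-0.034576423099532655 [0.06559215 0.06578148] [-0.00457329  0.00318815]
```

View pics/wrist5.png

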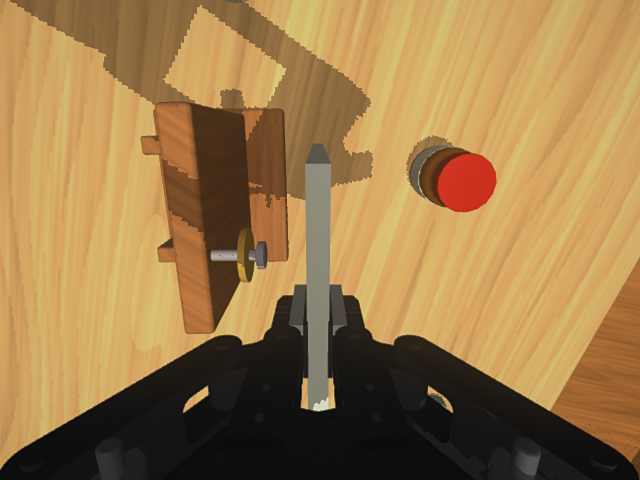

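View pics/s5c.png

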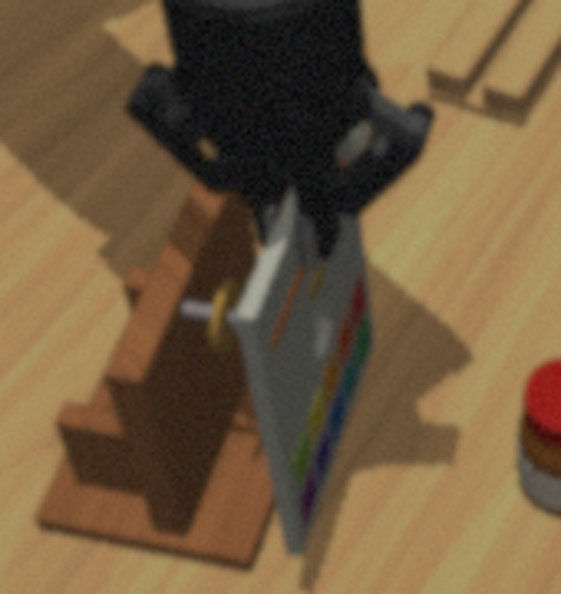

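```bash
python3 -m pendant '[{"ax":0,"ay":0,"az":0,"x":0.007,"y":-0.05,"z":0.004,"grip":1},{"ax":0,"ay":0,"az":0,"x":0.007,"y":-0.12,"z":0.004,"grip":1},{"ax":0,"ay":0,"az":0,"x":0.007,"y":-0.19,"z":0.004,"grip":1},{"ax":0,"ay":0,"az":0,"x":0.007,"y":-0.25,"z":0.004,"grip":1},{"ax":0,"ay":0,"az":0,"x":0.007,"y":-0.28,"z":0.004,"grip":1},{"ax":0,"ay":0,"az":0,"x":0.007,"y":-0.295,"z":0.004,"grip":1},{"ax":0,"ay":0,"az":0,"x":0.007,"y":-0.295,"z":0.004,"grip":1},{"ax":0,"ay":0,"az":0,"x":0.007,"y":-0.295,"z":0.004,"grip":1}]'
python3 snap.py 6 wrist scene; python3 scr.py 6 | grep -E "yaw|rim fit|shank fit|tool"
python3 - <<'E'
from h import *
d=pickle.load(open('d6.pkl','rb'))
cv2.imwrite('pics/s6c.png',cv2.resize(d['scene'][0][240:390,180:320],None,fx=4,fy=4,interpolation=2))
cv2.imwrite('pics/w6c.png',cv2.resize(d['wrist'][0][130:380,150:350],None,fx=2.4,fy=2.4,interpolation=2))
E
```

```text
time_s: 12.55
eef_pos: [0.569, -0.1788, 0.2046]
orientation: [0.607, 0.794, 0.0, 0.0]
contact_force: [0.9, 0.4, -1.9]
finger_gap: 0.0073
12.6 [ 0.5689 -0.1788  0.2046]
yaw 15.40964478144082 front face a 0.46306555581270353 resid 9.484204090447459e-05 board y range -0.37362676147348567 -0.2346158839715596
head rim fit (array([-0.26325109,  0.14469649]), np.float64(0.008924235890573748))
shank fit (array([-0.3232733 ,  0.14469686]), np.float64(0.000573599014088604))
screw in tool [0.0603 0.0027 0.0599] eef [ 0.56892954 -0.17884101  0.20455622]
```

View pics/w6c.png

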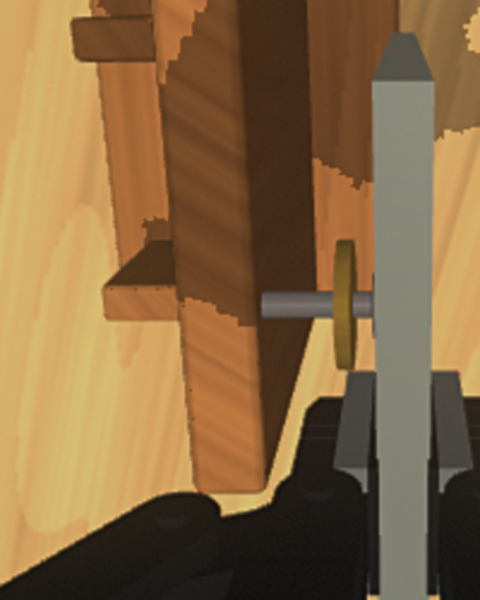

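View pics/s6c.png

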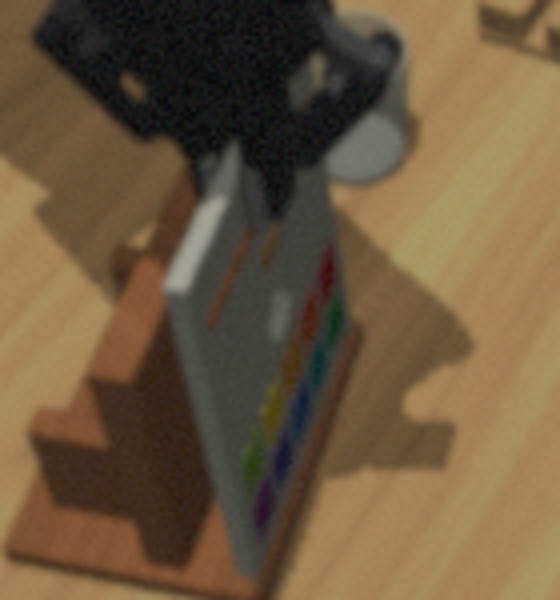

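```bash
python3 -m pendant '[{"ax":0,"ay":0,"az":0,"x":0,"y":-0.02,"z":-0.003,"grip":1},{"ax":0,"ay":0,"az":0,"x":0,"y":-0.04,"z":-0.003,"grip":1},{"ax":0,"ay":0,"az":0,"x":0,"y":-0.06,"z":-0.003,"grip":1},{"ax":0,"ay":0,"az":0,"x":0,"y":-0.075,"z":-0.003,"grip":1},{"ax":0,"ay":0,"az":0,"x":0,"y":-0.09,"z":-0.003,"grip":1},{"ax":0,"ay":0,"az":0,"x":0,"y":-0.1,"z":-0.003,"grip":1},{"ax":0,"ay":0,"az":0,"x":0,"y":-0.1,"z":-0.003,"grip":1},{"ax":0,"ay":0,"az":0,"x":0,"y":-0.1,"z":-0.003,"grip":1}]'
cat > st.py <<'E'
from h import *; from bench import *
import sys
F=[]
n=int(sys.argv[1]) if len(sys.argv)>1 else 1
for k in range(n):
    s=get_state(); F.append(s['contact_force'])
    if n>1: camera('scene')
a=np.radians(15.4); E=np.array([[np.cos(a),np.sin(a),0],[-np.sin(a),np.cos(a),0],[0,0,1]])
p=E@s['eef_pos']; f=E@np.mean(F,0)
print('t',s['time_s'],'chart mid rel head front (x,y,z hole) mm',((p+[-.0007,.0003,-.0604]-[.4975,-.3234,.1446])*1000).round(2),'F board axes',f.round(2),'gap',s['finger_gap'],'ori',np.round(s['orientation'],4))
E
python3 st.py 4
```

```text
time_s: 13.65
eef_pos: [0.5594, -0.1815, 0.2049]
orientation: [0.607, 0.794, 0.0, 0.0]
contact_force: [1.0, 0.8, -2.5]
finger_gap: 0.0077
t 13.8 chart mid rel head front (x,y,z hole) mm [-7.15  0.23 -0.09] F board axes [ 1.08  0.41 -2.43] gap 0.007283155634109179 ori [6.075e-01 7.943e-01 2.000e-04 1.000e-04]
```

```bash
python3 -m pendant '[{"ax":0,"ay":0,"az":0,"x":0,"y":-0.015,"z":0,"grip":1},{"ax":0,"ay":0,"az":0,"x":0,"y":-0.032,"z":0,"grip":1},{"ax":0,"ay":0,"az":0,"x":0,"y":-0.032,"z":0,"grip":1},{"ax":0,"ay":0,"az":0,"x":0,"y":-0.032,"z":0,"grip":1},{"ax":0,"ay":0,"az":0,"x":0,"y":-0.032,"z":0,"grip":1},{"ax":0,"ay":0,"az":0,"x":0,"y":-0.032,"z":0.01,"grip":1},{"ax":0,"ay":0,"az":0,"x":0,"y":-0.032,"z":0.02,"grip":1},{"ax":0,"ay":0,"az":0,"x":0,"y":-0.032,"z":0.02,"grip":1}]'
python3 st.py 2
```

```text
time_s: 14.85
eef_pos: [0.5567, -0.1825, 0.2034]
orientation: [0.607, 0.794, 0.0, 0.001]
contact_force: [4.2, 0.8, 0.5]
finger_gap: 0.0072
t 14.9 chart mid rel head front (x,y,z hole) mm [-9.99 -0.08 -1.56] F board axes [ 4.52 -0.62  0.66] gap 0.007270704744935114 ori [6.075e-01 7.943e-01 4.000e-04 9.000e-04]
```

```bash
python3 -m pendant '[{"ax":0,"ay":0,"az":0,"x":0,"y":-0.005,"z":0.01,"grip":1},{"ax":0,"ay":0,"az":0,"x":0,"y":-0.005,"z":0.025,"grip":1},{"ax":0,"ay":0,"az":0,"x":0,"y":-0.005,"z":0.04,"grip":1},{"ax":0,"ay":0,"az":0,"x":0,"y":-0.005,"z":0.055,"grip":1},{"ax":0,"ay":0,"az":0,"x":0,"y":-0.005,"z":0.07,"grip":1},{"ax":0,"ay":0,"az":0,"x":0,"y":-0.005,"z":0.085,"grip":1},{"ax":0,"ay":0,"az":0,"x":0,"y":-0.005,"z":0.1,"grip":1},{"ax":0,"ay":0,"az":0,"x":0,"y":-0.005,"z":0.1,"grip":1}]'
python3 st.py 2
```

```text
time_s: 15.95
eef_pos: [0.5564, -0.1828, 0.1935]
orientation: [0.607, 0.794, 0.0, 0.001]
contact_force: [6.1, 0.6, -0.0]
finger_gap: 0.0072
t 16.0 chart mid rel head front (x,y,z hole) mm [-10.31  -0.27 -11.49] F board axes [ 6.13 -0.92 -0.08] gap 0.007385865338099835 ori [6.075e-01 7.943e-01 4.000e-04 1.200e-03]
```

```bash
python3 -m pendant '[{"ax":0,"ay":0,"az":0,"x":0.001,"y":0,"z":0.005,"grip":1},{"ax":0,"ay":0,"az":0,"x":0.001,"y":0,"z":0.01,"grip":1},{"ax":0,"ay":0,"az":0,"x":0.001,"y":0,"z":0.015,"grip":1},{"ax":0,"ay":0,"az":0,"x":0.001,"y":0,"z":0.02,"grip":1},{"ax":0,"ay":0,"az":0,"x":0.001,"y":0,"z":0.025,"grip":1},{"ax":0,"ay":0,"az":0,"x":0.001,"y":0,"z":0.03,"grip":1},{"ax":0,"ay":0,"az":0,"x":0.001,"y":0,"z":0.03,"grip":1},{"ax":0,"ay":0,"az":0,"x":0.001,"y":0,"z":0.03,"grip":1}]'
python3 st.py 2
```

```text
time_s: 17.05
eef_pos: [0.5565, -0.1827, 0.1907]
orientation: [0.607, 0.794, 0.0, 0.001]
contact_force: [6.1, 2.0, 0.4]
finger_gap: 0.0074
t 17.1 chart mid rel head front (x,y,z hole) mm [-10.22  -0.21 -14.34] F board axes [ 6.12 -0.07  0.72] gap 0.007342094471442813 ori [6.075e-01 7.944e-01 4.000e-04 1.400e-03]
```

```bash
python3 -m pendant '[{"ax":0,"ay":0,"az":0,"x":0.001,"y":0,"z":0.005,"grip":1},{"ax":0,"ay":0,"az":0,"x":0.001,"y":0,"z":0.01,"grip":1},{"ax":0,"ay":0,"az":0,"x":0.001,"y":0,"z":0.015,"grip":1},{"ax":0,"ay":0,"az":0,"x":0.001,"y":0,"z":0.02,"grip":1},{"ax":0,"ay":0,"az":0,"x":0.001,"y":0,"z":0.025,"grip":1},{"ax":0,"ay":0,"az":0,"x":0.001,"y":0,"z":0.03,"grip":1},{"ax":0,"ay":0,"az":0,"x":0.001,"y":0,"z":0.03,"grip":1},{"ax":0,"ay":0,"az":0,"x":0.001,"y":0,"z":0.03,"grip":1}]'
python3 st.py 2
```

```text
time_s: 18.15
eef_pos: [0.5565, -0.1826, 0.1877]
orientation: [0.607, 0.794, 0.0, 0.001]
contact_force: [4.8, 1.4, 1.5]
finger_gap: 0.0076
t 18.2 chart mid rel head front (x,y,z hole) mm [-10.23  -0.17 -17.3 ] F board axes [5.21 0.13 1.23] gap 0.006953588232105185 ori [6.075e-01 7.943e-01 4.000e-04 1.400e-03]
```

```bash
python3 -m pendant '[{"ax":0,"ay":0,"az":0,"x":0.001,"y":0,"z":0.005,"grip":1},{"ax":0,"ay":0,"az":0,"x":0.001,"y":0,"z":0.01,"grip":1},{"ax":0,"ay":0,"az":0,"x":0.001,"y":0,"z":0.015,"grip":1},{"ax":0,"ay":0,"az":0,"x":0.001,"y":0,"z":0.02,"grip":1},{"ax":0,"ay":0,"az":0,"x":0.001,"y":0,"z":0.025,"grip":1},{"ax":0,"ay":0,"az":0,"x":0.001,"y":0,"z":0.03,"grip":1},{"ax":0,"ay":0,"az":0,"x":0.001,"y":0,"z":0.03,"grip":1},{"ax":0,"ay":0,"az":0,"x":0.001,"y":0,"z":0.03,"grip":1}]'
python3 st.py 2
```

```text
time_s: 19.25
eef_pos: [0.5565, -0.1825, 0.1847]
orientation: [0.607, 0.794, 0.0, 0.001]
contact_force: [5.2, 0.8, 1.4]
finger_gap: 0.0072
t 19.3 chart mid rel head front (x,y,z hole) mm [-10.19  -0.06 -20.28] F board axes [ 5.36 -0.2   1.5 ] gap 0.007307970618759679 ori [6.075e-01 7.943e-01 4.000e-04 1.400e-03]
```

```bash
python3 -m pendant '[{"ax":0,"ay":0,"az":0,"x":0,"y":0,"z":0.005,"grip":1},{"ax":0,"ay":0,"az":0,"x":0,"y":0,"z":0.01,"grip":1},{"ax":0,"ay":0,"az":0,"x":0,"y":0,"z":0.015,"grip":1},{"ax":0,"ay":0,"az":0,"x":0,"y":0,"z":0.02,"grip":1},{"ax":0,"ay":0,"az":0,"x":0,"y":0,"z":0.025,"grip":1},{"ax":0,"ay":0,"az":0,"x":0,"y":0,"z":0.025,"grip":1},{"ax":0,"ay":0,"az":0,"x":0,"y":0,"z":0.025,"grip":1},{"ax":0,"ay":0,"az":0,"x":0,"y":0,"z":0.025,"grip":1}]'
python3 st.py 3
```

```text
time_s: 20.35
eef_pos: [0.5565, -0.1826, 0.1822]
orientation: [0.607, 0.794, 0.0, 0.001]
contact_force: [5.3, 1.8, 0.9]
finger_gap: 0.0074
t 20.45 chart mid rel head front (x,y,z hole) mm [-10.18  -0.06 -22.76] F board axes [5.6  0.18 0.95] gap 0.007445605261092175 ori [6.075e-01 7.943e-01 4.000e-04 1.400e-03]
```

```bash
python3 -m pendant '[{"ax":0,"ay":0,"az":0,"x":0,"y":0,"z":0.005,"grip":1},{"ax":0,"ay":0,"az":0,"x":0,"y":0,"z":0.01,"grip":1},{"ax":0,"ay":0,"az":0,"x":0,"y":0,"z":0.015,"grip":1},{"ax":0,"ay":0,"az":0,"x":0,"y":0,"z":0.02,"grip":1},{"ax":0,"ay":0,"az":0,"x":0,"y":0,"z":0.025,"grip":1},{"ax":0,"ay":0,"az":0,"x":0,"y":0,"z":0.025,"grip":1},{"ax":0,"ay":0,"az":0,"x":0,"y":0,"z":0.025,"grip":1},{"ax":0,"ay":0,"az":0,"x":0,"y":0,"z":0.025,"grip":1}]'
python3 st.py 3
```

```text
time_s: 21.5
eef_pos: [0.5566, -0.1825, 0.1806]
orientation: [0.607, 0.794, 0.001, 0.002]
contact_force: [4.7, 0.7, 4.3]
finger_gap: 0.0077
t 21.6 chart mid rel head front (x,y,z hole) mm [-10.07  -0.1  -24.37] F board axes [ 4.95 -0.14  4.52] gap 0.007328687755021242 ori [6.075e-01 7.944e-01 6.000e-04 1.800e-03]
```

```bash
python3 -m pendant '[{"ax":0,"ay":0,"az":0,"x":0,"y":0,"z":0.004,"grip":1},{"ax":0,"ay":0,"az":0,"x":0,"y":0,"z":0.008,"grip":1},{"ax":0,"ay":0,"az":0,"x":0,"y":0,"z":0.009,"grip":1},{"ax":0,"ay":0,"az":0,"x":0,"y":0,"z":0.009,"grip":1},{"ax":0,"ay":0,"az":0,"x":0,"y":0,"z":0.009,"grip":1},{"ax":0,"ay":0,"az":0,"x":0,"y":0,"z":0.009,"grip":1},{"ax":0,"ay":0,"az":0,"x":0,"y":0,"z":0.009,"grip":1},{"ax":0,"ay":0,"az":0,"x":0,"y":0,"z":0.009,"grip":1}]'
python3 st.py 4
```

```text
time_s: 22.65
eef_pos: [0.5567, -0.1826, 0.1805]
orientation: [0.607, 0.794, 0.001, 0.002]
contact_force: [3.1, 1.5, 8.7]
finger_gap: 0.0074
t 22.8 chart mid rel head front (x,y,z hole) mm [ -9.98  -0.15 -24.5 ] F board axes [3.76 0.26 8.64] gap 0.006955086963483713 ori [6.075e-01 7.943e-01 7.000e-04 2.200e-03]
```

```bash
python3 -m pendant '[{"ax":0,"ay":0,"az":0,"x":0,"y":0,"z":0,"grip":0.9},{"ax":0,"ay":0,"az":0,"x":0,"y":0,"z":0,"grip":0.8},{"ax":0,"ay":0,"az":0,"x":0,"y":0,"z":0,"grip":0.6},{"ax":0,"ay":0,"az":0,"x":0,"y":0,"z":0,"grip":0.4},{"ax":0,"ay":0,"az":0,"x":0,"y":0,"z":0,"grip":0.2},{"ax":0,"ay":0,"az":0,"x":0,"y":0,"z":0,"grip":0},{"ax":0,"ay":0,"az":0,"x":0,"y":0,"z":0,"grip":0},{"ax":0,"ay":0,"az":0,"x":0,"y":0,"z":0,"grip":0}]'
python3 st.py 1
python3 snap.py 7 wrist scene
python3 - <<'E'
from h import *
d=pickle.load(open('d7.pkl','rb'))
cv2.imwrite('pics/s7c.png',cv2.resize(d['scene'][0][240:390,180:320],None,fx=4,fy=4,interpolation=2))
E
```

```text
time_s: 23.85
eef_pos: [0.5555, -0.1822, 0.178]
orientation: [0.607, 0.794, 0.0, 0.0]
contact_force: [-0.2, 1.0, 0.0]
finger_gap: 0.0853
t 23.85 chart mid rel head front (x,y,z hole) mm [-11.03   0.56 -26.99] F board axes [0.06 0.98 0.01] gap 0.08526075763621986 ori [0.6075 0.7943 0.     0.    ]
23.9 [ 0.5555 -0.1822  0.178 ]
```

View pics/wrist7.png

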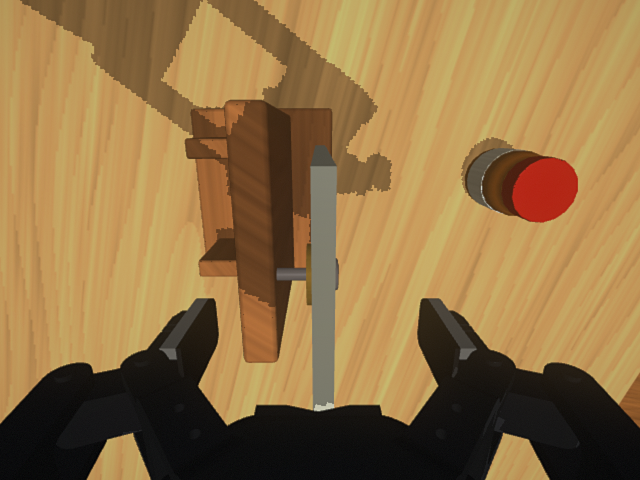

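View pics/s7c.png

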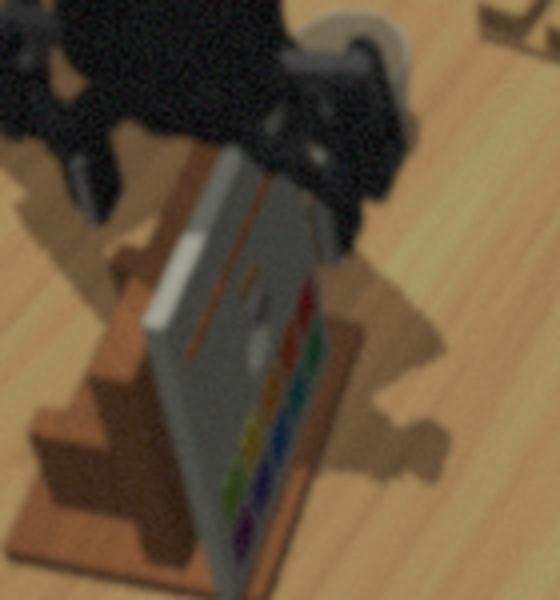

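```bash
python3 -m pendant '[{"ax":0,"ay":0,"az":0,"x":0,"y":0,"z":-0.1,"grip":0},{"ax":0,"ay":0,"az":0,"x":0,"y":0,"z":-0.25,"grip":0},{"ax":0,"ay":0,"az":0,"x":0,"y":0,"z":-0.45,"grip":0},{"ax":0,"ay":0,"az":0,"x":0,"y":0,"z":-0.65,"grip":0},{"ax":0,"ay":0,"az":0,"x":0,"y":0,"z":-0.85,"grip":0},{"ax":0,"ay":0,"az":0,"x":0,"y":0,"z":-1,"grip":0},{"ax":0,"ay":0,"az":0,"x":0,"y":0,"z":-1,"grip":0},{"ax":0,"ay":0,"az":0,"x":0,"y":0,"z":-1,"grip":0}]'
python3 snap.py 8 wrist scene top
cat > chk.py <<'E'
from h import *
a=np.radians(15.4); E=np.array([[np.cos(a),np.sin(a),0],[-np.sin(a),np.cos(a),0],[0,0,1]]); S=np.array([.4975,-.3234,.1446])
d=pickle.load(open('d8.pkl','rb')); Q=cloud(d['wrist'][1],d['wristi'],d['s'])@E.T-S
im=d['wrist'][0].astype(int); grey=(im.max(-1)-im.min(-1)<45)
m=grey&(Q[...,2]>.055)&(Q[...,2]<.085)&(abs(Q[...,0]+.01)<.03)&(abs(Q[...,1])<.1); q=Q[m]*1000
print(len(q),'top z',np.percentile(q[:,2],[5,50,95]),'y',np.percentile(q[:,1],[.5,99.5]),'x',np.percentile(q[:,0],[2,98]))
print('roll slope z/y',np.polyfit(q[:,1],q[:,2],1)[0],'yaw slope x/y',np.polyfit(q[:,1],q[:,0],1)[0])
# coloured face from the scene camera: plane fit
Q=cloud(d['scene'][1],d['scenei'])@E.T-S
m=(abs(Q[...,1])<.06)&(Q[...,2]>-.1)&(Q[...,2]<.06)&(abs(Q[...,0]+.006)<.02); q=Q[m]
A=np.c_[q[:,1:],np.ones(len(q))]; w=np.ones(len(q),bool)
for _ in range(6): c=np.linalg.lstsq(A[w],q[w,0],rcond=None)[0]; r=q[:,0]-A@c; w=abs(r)<.002
print('front face plane: yaw',c[0],'pitch',c[1],'x at screw mm',c[2]*1000,w.sum(),len(q))
cv2.imwrite('pics/s8c.png',cv2.resize(d['scene'][0][240:390,180:340],None,fx=4,fy=4,interpolation=2))
E
python3 chk.py
```

```text
time_s: 24.95
eef_pos: [0.5551, -0.182, 0.2774]
orientation: [0.608, 0.794, -0.0, -0.001]
contact_force: [-0.1, 1.1, -0.3]
finger_gap: 0.0858
25.05 [ 0.555 -0.182  0.277]
2431 top z [69.09697959 70.17807037 71.20537396] y [-63.87475415  65.3748245 ] x [-13.05407194  -5.54811347]
roll slope z/y -0.004618025095434099 yaw slope x/y -0.0011004024167277217
front face plane: yaw 0.0004151723793267972 pitch -0.0027503352963372655 x at screw mm -4.615162229848448 2165 2244
```

View pics/wrist8.png

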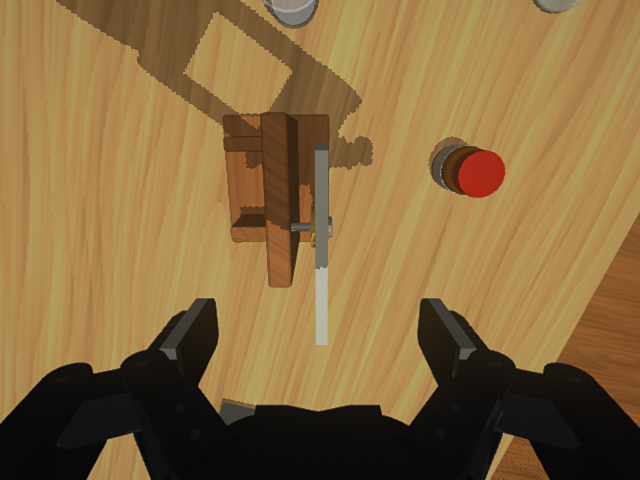

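View pics/scene8.png

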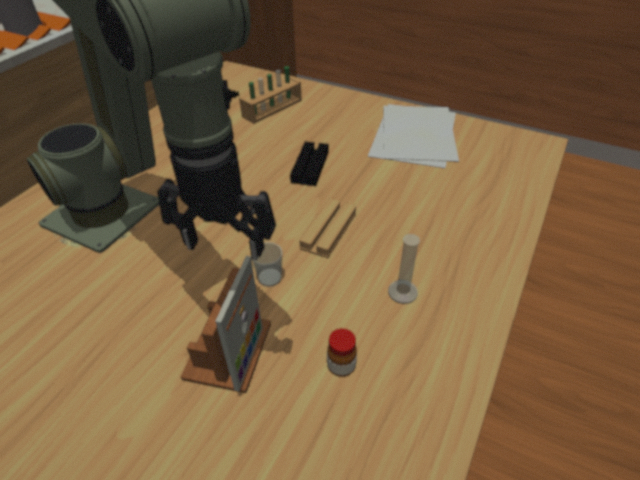

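```bash
python3 -c "
from bench import *
print(finish_job(), get_state()['time_s'])"
```

```text
the job is handed in; nothing more can be done
the job is handed in; nothing more can be done
```

I took the chart out of its holder and hung it on the stand's screw, coloured side away from the robot. I handed the job in about 25 s into the 58 s limit; no verdict is reported.

- **Fitting:** The screw head passed through the round hole without a bump. I pressed the chart back with 5 to 6 N and slid it down about 24.5 mm, until the stop was felt.
- **Bearing on the shank:** The upward force rose from about 1 N while sliding to 8.6 N, so the stop bore on the shank with roughly 7.5 N. I then released the chart and backed the gripper 100 mm straight up.
- **Position after release:** The slot point was 3.8 mm below the screw's axis and about 0.8 mm to the side. The middle of the plate was about 9 mm behind the head's front, so it sits behind the head.
- **Straightness:** The chart was upright and parallel to the board to within about 0.005 rad.
- **Surroundings:** In the last scene picture the glassware looked where it started, though I did not measure it. The wrist force read about 1 N or less, as it does in free air.

None of these checks failed. The camera estimates of the screw's height (144.4 to 146 mm) and sideways place differed by about 1 mm, which was inside the hole's clearance. The force still resting on the shank after release cannot be measured; I inferred it from the chart not having risen.

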